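# Stack the porcelain coupes on the salver and cover them

## Task

Put the dessert service together for the cabinet: stand the largest white footed coupe upright in the middle of the round steel salver, set the medium coupe inside its bowl, the smallest inside the medium one's bowl, and finish with the knobbed cover seated on the smallest. Everything should end upright and well centred; it is porcelain, so set each piece down gently, never drop it or knock it over, and leave the mug, the amber tumbler, the wooden mill and the steel creamer standing where they are.

Things in the scene. Friction and masses are not known exactly. Their poses are not given: they have to be found in the camera images.
- large_coupe: Largest of 3 loose white porcelain coupes (bowl on stem and round foot), upright, about 220 g. Rim diameter 70 mm, height 62 mm. Top 15 mm outside is a vertical band to grip across; below it tapers in. Wall 4 mm, flat inner floor 39 mm above underside, foot diameter 47 mm. Medium coupe's foot goes on this floor, about 6 mm play each side. Origin: centre of underside, z up.
- medium_coupe: Middle-sized of 3 loose white porcelain coupes (bowl on stem and round foot), upright, about 160 g. Rim diameter 59 mm, height 56 mm. Top 14 mm outside is a vertical band to grip across; below it tapers in. Wall 4 mm, flat inner floor 36 mm above underside, foot diameter 38 mm. Small coupe's foot goes on this floor, about 6 mm play each side. Origin: centre of underside, z up.
- small_coupe: Smallest of 3 loose white porcelain coupes (bowl on stem and round foot), upright, about 110 g. Rim diameter 48 mm, height 50 mm. Top 13 mm outside is a vertical band to grip across; below it tapers in. Wall 4 mm, flat inner floor 34 mm above underside, foot diameter 29 mm. Mouth 40 mm inside takes the cover's plug. Origin: centre of underside, z up.
- cover: Loose white porcelain cover, knob up, about 80 g, 44 mm tall. Plug underneath, 27-30 mm diameter, 6 mm high, drops into the smallest coupe's mouth; flange 52 mm diameter then rests on its rim (cover origin 44 mm above that coupe's origin). Dome to 22 mm; round knob, 20 mm diameter, from 24 to 44 mm above underside: grip it from above. Origin: centre of plug's underside, z up.
- salver: round brushed-steel tray, fixed, 130 mm in outer diameter; flat floor 6 mm above the table, with a low raised edge 10 mm above the table (flat inside up to 60 mm from the centre). Origin at the centre of the underside, at table height, z up. The stack is built in its middle.
- mug: white mug 76 mm in diameter, 80 mm tall, with a side handle that reaches out along its +y. Not part of the job: a loose bystander, to be left where it stands. Origin at the centre of the underside, z up.
- tumbler: amber glass tumbler without foot, 68 mm in diameter at the rim, 85 mm tall. Not part of the job: a loose bystander, to be left where it stands. Origin at the centre of the underside, z up.
- mill: dark wooden pepper mill, turned, 54 mm in diameter, 87 mm tall. Not part of the job: a loose bystander, to be left where it stands. Origin at the centre of the underside, z up.
- creamer: steel cream jug 68 mm in diameter, 80 mm tall, lip towards its -x, handle reaching 54 mm from the axis towards its +x. Not part of the job: a loose bystander, to be left where it stands. Origin at the centre of the underside, z up.
There are look-alikes about, which are no part of the job. Leave any blue or yellow look-alike of the small_coupe alone.

How it is judged (in metres and radians):
At the end, for the whole second after the job is handed in: Large coupe on the salver within 15 mm of its centre, medium on its inner floor, small on the medium's, cover on the small one's rim: each within 9 mm of centre and 4 mm of its seated height; all upright within 0.1 rad, at rest, released (horizontal distance between large_coupe and salver below 0.015 m and z of large_coupe in the frame of salver between 0.002 and 0.01 m and horizontal distance between medium_coupe and large_coupe below 0.009 m and z of medium_coupe in the frame of large_coupe between 0.035 and 0.043 m and horizontal distance between small_coupe and medium_coupe below 0.009 m and z of small_coupe in the frame of medium_coupe between 0.032 and 0.04 m and horizontal distance between cover and small_coupe below 0.009 m and z of cover in the frame of small_coupe between 0.04 and 0.048 m and angle between each of large_coupe, medium_coupe, small_coupe, cover's own z axis and vertical below 0.1 rad and linear speed of each of large_coupe, medium_coupe, small_coupe, cover below 0.02 m/s and angular speed of each of large_coupe, medium_coupe, small_coupe, cover below 0.2 rad/s and contact force between each of large_coupe, medium_coupe, small_coupe, cover and the fingers below 0.05 N); the robot touches nothing.
It fails at once if the mug, tumbler, mill or creamer is shifted by more than 25 mm or tipped ((distance of mug from where it was at the start of the episode above 0.025 m or angle between mug's own z axis and vertical above 0.35 rad) or (distance of tumbler from where it was at the start of the episode above 0.025 m or angle between tumbler's own z axis and vertical above 0.35 rad) or (distance of mill from where it was at the start of the episode above 0.025 m or angle between mill's own z axis and vertical above 0.35 rad) or (distance of creamer from where it was at the start of the episode above 0.025 m or angle between creamer's own z axis and vertical above 0.35 rad)).
It fails at once if a coupe or the cover is knocked over (tilted more than 40 degrees) (angle between any of large_coupe, medium_coupe, small_coupe, cover's own z axis and vertical above 0.7 rad).
It fails at once if a coupe or the cover is dropped (free fall faster than 0.5 m/s, about 13 mm) ((linear speed of large_coupe above 0.5 m/s and contact force between large_coupe and anything else below 0.02 N) or (linear speed of medium_coupe above 0.5 m/s and contact force between medium_coupe and anything else below 0.02 N) or (linear speed of small_coupe above 0.5 m/s and contact force between small_coupe and anything else below 0.02 N) or (linear speed of cover above 0.5 m/s and contact force between cover and anything else below 0.02 N)).
It also fails if it takes over 115 s, if anything falls off the work surface, if the arm or the gripper's body presses on something with over 40 N, if the wrist force passes 120 N, or if a joint passes its speed limit or range.

## Robot

A 6-joint arm with a two-finger parallel gripper is mounted at the origin on the work surface. World frame = base frame: x ahead of the robot, y to its left, z up, the work surface at z = 0. Lengths are in m, angles in degrees, forces in N, time in s.
With the tool pointing down it reaches from about 0.25 to 0.725 m from the base axis. Payload 9.7 kg.
Tool frame: the origin (TCP) lies between the finger pads; the fingertips stand 25 mm ahead of it and the grasp point (between the pads) lies 6 mm ahead of it; z points along the fingers, y is the line along which they close (so a half turn about z gives the same grasp; the last joint's range is limited). The gripper opens to 85 mm and grips with 20 to 120 N. Pads are 22 mm wide; open, the fingers measure 114 mm over their backs; the gripper's body (76 mm by 85 mm) begins 54 mm behind the grasp point. The pads swing forward as they close: fully open they stand 13 mm farther back than shut.
Start: joints at [-72.651, 4.979, 10.078, 95.1, 0, 90], TCP at [0.164, -0.525, 0.256] pointing down, gripper open.
Joint ranges: [-179.16, 179.16], [-48.56, 103.87], [-65.8, 70.77], [-126.05, 130.52], [-82.76, 87.17], [-180, 180]. Speed limits (degrees/s): [127.2, 127.2, 147.25, 180, 180, 180].

## Interface

Orientations are given as [roll, pitch, yaw] about the fixed x, y, z axes, in that order (R = Rz(yaw) Ry(pitch) Rx(roll)).
In Python, from workcell import bot gives the robot as it stands. The module is installed in compiled form; this text tells all that it offers.
- The arm moves only by the shell command python3 -m pendant 'ROWS' [FORCE]. ROWS is rows parted by semicolons, their numbers by spaces, 1 to 5 of them, each of 5 numbers: dx, dy, dz in m, then a turn about the tool's z in degrees, then the finger opening in m; each row is the pose to reach, as a shift and turn from the pose commanded when the command began, along the tool's axes at that moment; what a row does not reach only later rows make up. A row lasts 1/12 s, in which the tool goes at most 0.0417 m and 7.16 degrees, less where a joint would pass 70% of its speed; a pose out of reach is approached as far as the arm can. The fingers move at their own pace and stop on an object; FORCE is the grip in N (left out, the last holds). Time passes only in rows, so rows that do not move let the fingers close. It prints the time, the measured TCP pose, the force, the opening and the grip force at its end.
- bot.get_obs(): the state, without advancing time (a new reading comes with each control period).
- bot.camera(name): name is "scene" or "side" or "wrist"; returns the picture (400x640x3 uint8, blue, green, red); there is no depth.
- bot.camera_info(name): a dict with "mtx" (3x3 intrinsics, pixels), "extrinsics" (4x4, takes a point from camera to world coordinates). Camera axes: x right, y down, z forward; pixel columns grow to the right and rows downward; lengths in m; the calibration is good to about 2 mm. The wrist camera is an equidistant fisheye: a pixel r from the principal point sees the ray r / f radians off the axis. A picture is of the moment at which its call begins: read the wrist's pose just before it. camera_info takes no time and is no camera call; for the wrist camera it gives the pose at the moment of the call.
- bot.job_done(): hands the job in; it is judged then, once.
The state is a dict: "time": time; "q": joint angles; "qd": joint speeds; "joint_efforts": joint torques, N m; "ee_pos": TCP position; "tcp_rot": TCP orientation; "wrist_force": force on the tool from outside, world axes, zero at the start; "torque": the same for the moment, N m; "opening": finger opening in m; "grasp_force": force on a finger pad.
Only numpy, scipy, OpenCV 4.12 (cv2) and the standard library are available. Lean on these libraries where they do the work, as an engineer would, in place of code of your own. Each camera call takes 0.05 s, during which the arm holds its last target. There are 200 camera calls.

## Working session

There is one attempt and no reset: what is moved stays moved. The work goes in short steps, Python scripts to look and compute and a shell command to move; the robot and the scene stay as the last step left them, time stands still between calls to the robot, and variables do not carry over. Pictures are saved under pics/ and viewed, at most 15 in all, crops included, and the job is handed in when it is done.

```bash
mkdir -p pics
python3 - <<'E'
from workcell import bot
import cv2
o=bot.get_obs();print(o)
for n in("scene","side","wrist"):
    i=bot.camera_info(n);print(n,i)
    cv2.imwrite(f"pics/{n}0.png",bot.camera(n))
E
```

```text
{'time': 0.0, 'q': array([-7.26502940e+01,  5.01054849e+00,  1.00336607e+01,  9.50988976e+01,
        4.86305851e-04,  8.99984199e+01]), 'qd': array([ 0.01364372,  0.09636936, -0.11825735,  0.05319339, -0.00224728,
       -0.00942861]), 'joint_efforts': array([ 4.10454841e-04, -5.20387352e+01,  4.64803720e+01,  1.61914795e-02,
        8.82533777e-05, -4.31924150e-06]), 'ee_pos': array([ 0.16395507, -0.52478776,  0.25558123]), 'tcp_rot': array([-1.79924215e+02, -4.88395427e-04,  1.73512854e+01]), 'wrist_force': array([0.02552433, 0.35242044, 0.46952816]), 'torque': array([-0.0456459 ,  0.05864574, -0.01878357]), 'grasp_force': 0.0, 'opening': 0.08530838023744812}
scene {'mtx': array([[396.77585232,   0.        , 316.66858352],
       [  0.        , 396.77585232, 202.46092019],
       [  0.        ,   0.        ,   1.        ]]), 'extrinsics': array([[ 0.37805819,  0.71444613, -0.58876034,  1.19949032],
       [ 0.92573173, -0.28512341,  0.24844598, -0.27457027],
       [ 0.00963191, -0.63896117, -0.76917869,  0.86734895],
       [ 0.        ,  0.        ,  0.        ,  1.        ]])}

[... 156 characters left out ...]
       ]]), 'extrinsics': array([[-0.81624737, -0.3051888 ,  0.49050997,  0.09867412],
       [-0.57763444,  0.44419408, -0.6848577 ,  0.6537598 ],
       [-0.00887073, -0.84234875, -0.53885981,  0.53153987],
       [ 0.        ,  0.        ,  0.        ,  1.        ]])}
wrist {'mtx': array([[309.70691629,   0.        , 324.18848778],
       [  0.        , 309.70691629, 194.43328855],
       [  0.        ,   0.        ,   1.        ]]), 'extrinsics': array([[ 0.29833145, -0.91818186, -0.26065383,  0.229735  ],
       [-0.95446161, -0.28732781, -0.08028554, -0.50476523],
       [-0.00117637,  0.27273578, -0.96208826,  0.37260235],
       [ 0.        ,  0.        ,  0.        ,  1.        ]])}
```

View pics/scene0.png

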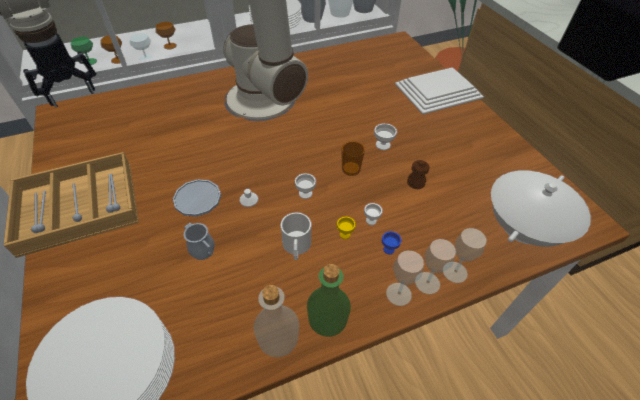

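View pics/side0.png

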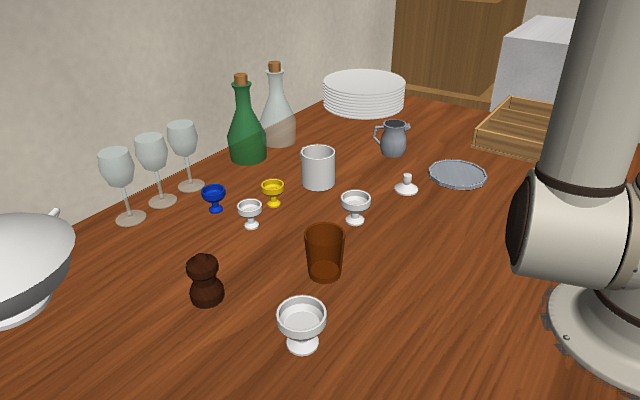

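The scene view shows white coupes at (385,136), (305,186) and (373,214), the cover at (248,197), and the salver at (197,197). The look-alikes are yellow at (346,228) and blue at (391,243). The bystanders are the mug (296,234), tumbler (353,159), mill (419,174) and creamer (199,241). In the side view the white coupes are at (302,322), (355,206) and (250,213), the cover at (406,185), and the salver at (458,174).

By size and colour I choose: large (385,136), medium (305,186), small (373,214).

```bash
cat > h.py <<'E'
import numpy as np, cv2
from workcell import bot
def ray(info,u,v,fish=False):
    K=info["mtx"];T=info["extrinsics"]
    x=(u-K[0,2])/K[0,0];y=(v-K[1,2])/K[1,1]
    if fish:
        r=np.hypot(x,y);s=np.sin(r)/r if r>1e-9 else 1;d=np.array([x*s,y*s,np.cos(r)])
    else: d=np.array([x,y,1.])
    d=T[:3,:3]@d;return T[:3,3],d/np.linalg.norm(d)
def plane(o,d,z): return o+d*(z-o[2])/d[2]
def tri(rays):
    A=np.zeros((3,3));b=np.zeros(3)
    for o,d in rays:
        P=np.eye(3)-np.outer(d,d);A+=P;b+=P@o
    p=np.linalg.solve(A,b);return p,[np.linalg.norm(np.cross(p-o,d))*1e3 for o,d in rays]
def blob(img,roi,sal=False):
    x0,y0,x1,y1=roi;h=cv2.cvtColor(img,cv2.COLOR_BGR2HSV)[y0:y1,x0:x1]
    m=((h[...,1]<75)&(h[...,2]>60)).astype(np.uint8)
    n,l,s,c=cv2.connectedComponentsWithStats(m)
    k=1+np.argmax(s[1:,4]);return (l==k),s[k],x0,y0
def rim(info,img,roi):
    m,s,x0,y0=blob(img,roi)
    # sub-ROI: widest run
    ys,xs=np.nonzero(m);L=xs.min()+x0;R=xs.max()+1+x0;top=ys.min()+y0
    cx=(L+R)/2-.5;a=(R-L)/2
    o,d=ray(info,cx,top+a*.6)
    cy=top-.5+a*abs(d[2])
    return cx,cy,a,ys.max()+y0
E
cat > m.py <<'E'
from h import *
I={n:bot.camera_info(n) for n in("scene","side")}
im={n:cv2.imread(f"pics/{n}0.png") for n in I}
R=dict(large=((368,118,402,153),(270,290,335,360)),medium=((290,170,322,200),(335,186,376,228)),small=((360,200,387,226),(234,196,267,232)),
 salver=((168,176,226,220),(425,155,492,193)))
for k,(a,b) in R.items():
    rays=[]
    for n,r in zip(("scene","side"),(a,b)):
        cx,cy,w,bot_=rim(I[n],im[n],r);o,d=ray(I[n],cx,cy);rays.append((o,d));print(n,cx,round(cy,1),w,bot_)
    p,e=tri(rays);print(k,p.round(4),np.round(e,1))
    for n,r in zip(("scene","side"),(a,b)):
        cx,cy,w,_=rim(I[n],im[n],r);T=I[n]["extrinsics"]
        print("  diam",2*w/I[n]["mtx"][0,0]*((p-T[:3,3])@T[:3,2]))
# cover knob: top & blob
for n,r in zip(("scene","side"),((236,184,262,208),(390,168,422,198))):
    m,s,x0,y0=blob(im[n],r);print(n,"cover",x0+s[0],y0+s[1],s[2:])
    ys,xs=np.nonzero(m)
    for y in range(s[1],s[1]+s[3]): q=xs[ys==y];print(y+y0,q.min()+x0,q.max()+x0,end=' | ')
    print()
c=lambda n,x,y:cv2.resize(im[n][y:y+100,x:x+133],(400,300),interpolation=2)
cv2.imwrite("pics/crop0.png",np.vstack([np.hstack([c("scene",290,115),c("scene",180,150)]),np.hstack([c("side",230,180),c("side",240,270)])]))
E
python3 m.py
```

```text
scene 385.0 130.8 11.5 149
side 301.0 312.6 25.5 355
large [0.3902 0.2951 0.0588] [0.1 0.1]
  diam 0.07187445916455103
  diam 0.07058730085472983
scene 305.0 180.2 10.5 198
side 355.5 196.4 15.0 225
medium [ 0.4915 -0.0123  0.0561] [0.2 0.2]
  diam 0.058534097058330334
  diam 0.05840957220946131
scene 373.0 209.8 9.5 224
side 249.0 204.2 12.5 229
small [0.6517 0.1184 0.0491] [0.2 0.2]
  diam 0.05025582306135645
  diam 0.04828767733940755
scene 196.5 195.9 24.0 216
side 457.5 172.6 30.0 189
salver [ 0.3916 -0.3054  0.0072] [0.1 0.1]
  diam 0.136657879748111
  diam 0.13980331821296818
scene cover 240 189 [ 18  18 238]
189 245 249 | 190 244 250 | 191 244 250 | 192 244 252 | 193 244 254 | 194 242 255 | 195 241 256 | 196 241 257 | 197 240 257 | 198 240 257 | 199 240 257 | 200 240 257 | 201 240 257 | 202 240 256 | 203 241 255 | 204 242 254 | 205 243 253 | 206 245 250 | 
side cover 394 173 [ 24  23 340]
173 404 409 | 174 403 411 | 175 403 411 | 176 403 411 | 177 403 411 | 178 403 411 | 179 403 411 | 180 403 411 | 181 403 410 | 182 401 410 | 183 398 411 | 184 396 413 | 185 395 415 | 186 395 416 | 187 395 417 | 188 394 417 | 189 394 417 | 190 395 417 | 191 396 417 | 192 397 416 | 193 398 416 | 194 400 414 | 195 403 410 |
```

View pics/crop0.png

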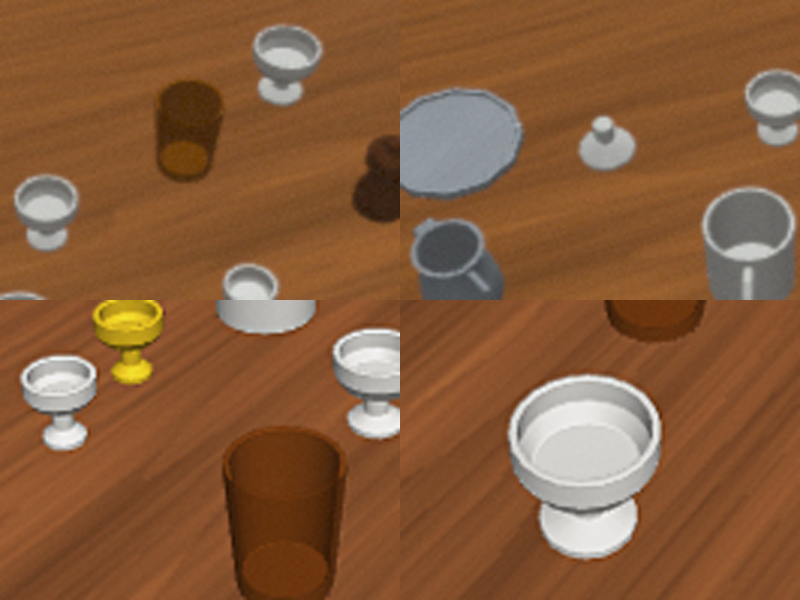

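View pics/wrist0.png

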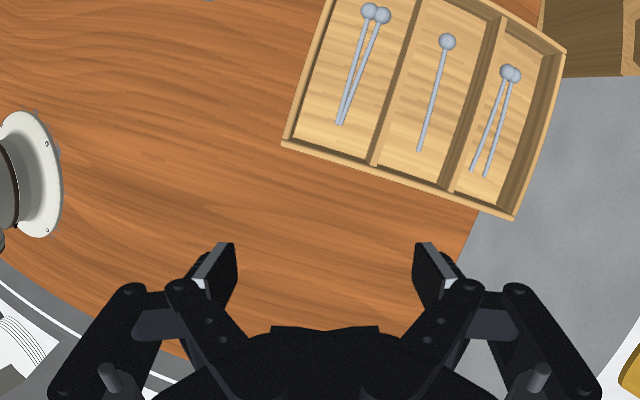

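The crop confirms the three white coupes, large at the back, plus the plain cover and the salver. The wrist view shows only the cutlery tray. Measured rim heights of 59, 56 and 49 mm and diameters of 71, 58 and 49 mm match the text. Next I work out the cover, the neighbours and the clearances.

Run:
```python
from h import *
I={n:bot.camera_info(n) for n in("scene","side")}
def T(name,a,b):
    p,e=tri([ray(I["scene"],*a),ray(I["side"],*b)]);print(name,p.round(4),np.round(e,1))
T("knob",(247,192),(407,177)); T("flange",(248.5,200),(405.8,188.5))
T("mug",(296,222),(318,152)); T("tumbler",(353,150),(324,233)); T("mill",(420,166),(202,261))
T("creamer",(198,231),(394,124)); T("yellow",(346,223),(272,184)); T("blue",(391,238),(213,190))
```

```text
knob [ 0.4575 -0.1715  0.0368] [0.3 0.3]
flange [ 0.4591 -0.1727  0.006 ] [1. 1.]
mug [ 0.6365 -0.0913  0.0799] [0.5 0.5]
tumbler [0.4533 0.1509 0.0817] [1.1 1.1]
mill [0.5744 0.3055 0.0713] [0.1 0.1]
creamer [ 0.5725 -0.322   0.0796] [0.6 0.6]
yellow [0.665  0.0338 0.0494] [0.1 0.1]
blue [0.749  0.1192 0.0486] [0.4 0.4]
```

Sizes and heights all check out: knob centre at 37 mm, mug top at 80 mm. I'll move over the salver first, turning to yaw -20.

```bash
python3 -m pendant '0.283 -0.147 0 37.3 0.085;0.283 -0.147 0 37.3 0.085;0.283 -0.147 0 37.3 0.085;0.283 -0.147 0 37.3 0.085;0.283 -0.147 0 37.3 0.085' 30
python3 - <<'E'
from h import *
o=bot.get_obs();print(o["time"],o["ee_pos"],o["tcp_rot"])
E
```

```text
time: 0.57
ee_pos: [0.2996, -0.3904, 0.2562]
tcp_rot: [-180.0, 0.0, -15.5]
wrist_force: [0.1, -0.4, 0.3]
opening: 0.0852
grasp_force: 0.0
0.5667 [ 0.29960194 -0.39042858  0.25615299] [-1.79988735e+02  7.22004476e-03 -1.55216228e+01]
```

```bash
cat >> h.py <<'E'
def go(x,y,z,yaw=-20.,base=None):
    o=bot.get_obs();p=o["ee_pos"];w=o["tcp_rot"][2]
    d=np.array([x,y,z])-p;c,s=np.cos(np.radians(w)),np.sin(np.radians(w))
    print("t",round(o["time"],2),"pos",p.round(4),"yaw",round(w,2),"-> row",round(c*d[0]+s*d[1],4),round(s*d[0]-c*d[1],4),round(-d[2],4),round(w-yaw,2))
E
python3 -m pendant '0 0 0 0 0.085;0 0 0 0 0.085'; python3 -c "
from h import *
go(.36,.1,.256); go(.39,.295,.256)"
```

```text
time: 0.73
ee_pos: [0.2999, -0.3907, 0.2563]
tcp_rot: [180.0, -0.0, -15.0]
wrist_force: [0.5, -1.2, 0.8]
opening: 0.0851
grasp_force: 0.0
t 0.73 pos [ 0.2999 -0.3907  0.2563] yaw -14.96 -> row -0.0686 -0.4896 0.0003 5.04
t 0.73 pos [ 0.2999 -0.3907  0.2563] yaw -14.96 -> row -0.09 -0.6857 0.0003 5.04
```

```bash
for i in 1; do
python3 -m pendant '-0.005 -0.0417 0 0 0.085;-0.011 -0.083 0 0 0.085;-0.016 -0.125 0 0 0.085;-0.022 -0.166 0 0 0.085;-0.027 -0.207 0 0 0.085' >/dev/null
python3 -m pendant '-0.005 -0.0417 0 0 0.085;-0.011 -0.083 0 0 0.085;-0.016 -0.125 0 0 0.085;-0.022 -0.166 0 0 0.085;-0.027 -0.207 0 0 0.085' >/dev/null
python3 -m pendant '-0.005 -0.0417 0 0 0.085;-0.011 -0.083 0 0 0.085;-0.016 -0.125 0 0 0.085;-0.022 -0.166 0 0 0.085;-0.027 -0.207 0 0 0.085' >/dev/null; done
python3 -c "
from h import *
go(.39,.295,.2,-15)"
```

```text
t 1.98 pos [ 0.328  -0.0484  0.2601] yaw -10.96 -> row -0.0044 -0.3489 0.0601 4.04
```

```bash
python3 -m pendant '-0.004 -0.349 0.06 4 0.085;-0.004 -0.349 0.06 4 0.085;-0.004 -0.349 0.06 4 0.085;-0.004 -0.349 0.06 4 0.085;-0.004 -0.349 0.06 4 0.085' >/dev/null
python3 -c "
from h import *
go(.39,.295,.2,-15)"
```

```text
t 2.4 pos [ 0.3203 -0.0489  0.2415] yaw -12.71 -> row -0.0077 -0.3508 0.0415 2.29
```

```bash
python3 -m pendant '0 -0.04 0 0 0.085;0 -0.08 0 0 0.085;0 -0.08 0 0 0.085'
python3 -c "
from h import *
print(bot.get_obs()['q'].round(1),bot.get_obs()['qd'].round(1));go(.39,.295,.2,-15)"
```

```text
time: 2.65
ee_pos: [0.3272, -0.0293, 0.2492]
tcp_rot: [-173.1, 0.3, -10.5]
wrist_force: [-0.0, 0.5, 0.4]
opening: 0.0852
grasp_force: 0.0
[-10.6 -25.2 -16.8  98.7   6.9 179.9] [ 1.5  1.4  1.9  0.5  0.6 -0. ]
t 2.65 pos [ 0.3272 -0.0293  0.2492] yaw -10.51 -> row 0.0026 -0.3303 0.0492 4.49
```

Joint 6 has hit its limit: q6 = q1 + 180 − yaw. I'll turn to yaw 55 instead.

```bash
python3 -m pendant '0 0 0 -7 0.085;0 0 0 -14 0.085;0 0 0 -21 0.085;0 0 0 -28 0.085;0 0 0 -35 0.085' >/dev/null
python3 -m pendant '0 0 0 -7 0.085;0 0 0 -14 0.085;0 0 0 -21 0.085;0 0 0 -28 0.085;0 0 0 -28 0.085'
python3 -c "
from h import *
print(bot.get_obs()['q'].round(1),bot.get_obs()['qd'].round(1));go(.39,.295,.2,55)"
```

```text
time: 3.48
ee_pos: [0.327, -0.0299, 0.2489]
tcp_rot: [-176.6, -6.0, 52.5]
wrist_force: [0.2, -0.5, -0.1]
opening: 0.0848
grasp_force: 0.0
[-10.6 -25.2 -16.8  98.7   6.8 116.6] [-0.1  0.  -0.2 -0.1 -0.  13.4]
t 3.48 pos [ 0.327  -0.0299  0.2489] yaw 52.54 -> row 0.2963 -0.1476 0.0489 -2.46
```

Being pinned left the tool leaning about 7°. If I turn so the closing axis (tool y) is horizontal, the pads stay vertical and the lean does no harm. I'll compute that with the full rotation.

```bash
cat >> h.py <<'E'
from scipy.spatial.transform import Rotation as Ro
def go(x,y,z,*a):
    o=bot.get_obs();p=o["ee_pos"];R=Ro.from_euler("xyz",o["tcp_rot"],degrees=True).as_matrix()
    th=np.degrees(np.arctan(R[2,1]/R[2,0])) if abs(R[2,0])>1e-6 else 0
    d=np.array([x,y,z])-p
    print("t",round(o["time"],2),"pos",p.round(4),"rpy",o["tcp_rot"].round(1),"op",round(o["opening"],4),"gf",round(o["grasp_force"],1),"\n -> row",(R.T@d).round(4),"| up10mm",(R.T@[0,0,.01]).round(5),"levelturn",th.round(2),"yz",(R[2,1]).round(4),"xaxis",R[:,0].round(2))
E
python3 -m pendant '0 0 0 -7 0.085;0 0 0 -14 0.085;0 0 0 -21 0.085;0 0 0 -26.5 0.085;0 0 0 -26.5 0.085' >/dev/null
python3 -c "
from h import *
go(.39,.295,.2)"
```

```text
t 3.9 pos [ 0.3269 -0.03    0.2488] rpy [-179.6   -6.8   78.9] op 0.085 gf 0.0 
 -> row [ 3.229e-01 -3.000e-04  8.790e-02] | up10mm [ 1.19e-03 -7.00e-05 -9.93e-03] levelturn -3.37 yz -0.007 xaxis [0.19 0.97 0.12]
```

```bash
python3 -m pendant '0.04 0 0.011 -3.4 0.085;0.08 0 0.022 -3.4 0.085;0.12 0 0.033 -3.4 0.085;0.16 0 0.044 -3.4 0.085;0.16 0 0.044 -3.4 0.085' >/dev/null
python3 -m pendant '0.04 0 0.011 0 0.085;0.08 0 0.022 0 0.085;0.12 0 0.033 0 0.085;0.16 0 0.044 0 0.085;0.16 0 0.044 0 0.085' >/dev/null
python3 -m pendant '0 0 0 0 0.085;0 0 0 0 0.085' >/dev/null
python3 - <<'E'
from h import *
print(bot.get_obs()['q'].round(1),bot.get_obs()['qd'].round(1));go(.39,.295,.2)
cv2.imwrite("pics/w1.png",bot.camera("wrist"))
import pickle;pickle.dump(bot.camera_info("wrist"),open("pics/w1.pkl","wb"))
E
```

```text
[ 34.9  -9.9 -10.8  84.4   5.  133.1] [-1.6 -1.4 -0.3 -0.   0.1 -1. ]
t 4.9 pos [0.3801 0.2934 0.1992] rpy [-179.9   -6.8   82.1] op 0.0847 gf 0.0 
 -> row [ 0.0031  0.0095 -0.0004] | up10mm [ 1.18e-03 -1.00e-05 -9.93e-03] levelturn -0.56 yz -0.0012 xaxis [0.14 0.98 0.12]
```

View pics/w1.png

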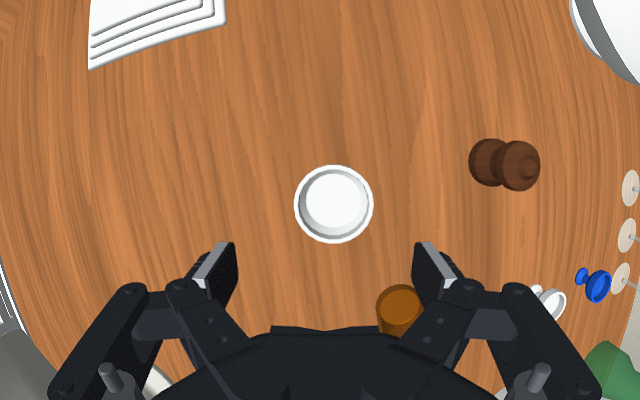

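The wrist view shows the large coupe's rim at (333,204), radius about 39 px, with the tumbler at (400,308) and the mill at (505,163) clear of the fingers.

```bash
cat >> h.py <<'E'
def wcirc(img,info,u,v,z,rad=60,smax=75,vmin=90):
    h=cv2.cvtColor(img,cv2.COLOR_BGR2HSV);m=((h[...,1]<smax)&(h[...,2]>vmin)).astype(np.uint8)
    d=np.zeros_like(m);cv2.circle(d,(u,v),rad,1,-1);m&=d
    n,l,s,c=cv2.connectedComponentsWithStats(m);k=1+np.argmax(s[1:,4])
    cs,_=cv2.findContours((l==k).astype(np.uint8),cv2.RETR_EXTERNAL,cv2.CHAIN_APPROX_NONE)
    q=max(cs,key=len)[:,0]
    P=np.array([plane(*ray(info,a,b,True),z)[:2] for a,b in q])
    A=np.c_[2*P,np.ones(len(P))];c=np.linalg.lstsq(A,(P**2).sum(1),rcond=None)[0]
    r=np.sqrt(c[2]+c[0]**2+c[1]**2);e=np.std(np.hypot(*(P-c[:2]).T))
    print("centre",c[:2].round(4),"diam",(2*r).round(4),"sd mm",(e*1e3).round(2),"px",q.mean(0).round(1));return c[:2]
E
python3 - <<'E'
from h import *
import pickle
i=pickle.load(open("pics/w1.pkl","rb"));im=cv2.imread("pics/w1.png")
c=wcirc(im,i,333,204,.062)
go(c[0],c[1],.100);go(c[0],c[1],.058)
E
```

```text
centre [0.3885 0.2957] diam 0.0691 sd mm 0.33 px [333.2 203.7]
t 4.95 pos [0.3804 0.2929 0.1996] rpy [-180.    -6.8   82.1] op 0.085 gf 0.0 
 -> row [-0.008   0.0077  0.0993] | up10mm [ 1.19e-03 -1.00e-05 -9.93e-03] levelturn -0.26 yz -0.0005 xaxis [0.14 0.98 0.12]
t 4.95 pos [0.3804 0.2929 0.1996] rpy [-180.    -6.8   82.1] op 0.085 gf 0.0 
 -> row [-0.013   0.0077  0.141 ] | up10mm [ 1.19e-03 -1.00e-05 -9.93e-03] levelturn -0.26 yz -0.0005 xaxis [0.14 0.98 0.12]
```

```bash
python3 -m pendant '-0.003 0.0077 0.04 0 0.085;-0.008 0.0077 0.08 0 0.085;-0.008 0.0077 0.099 0 0.085;-0.008 0.0077 0.099 0 0.085' >/dev/null
python3 -c "
from h import *
go(.3885,.2957,.058)"
```

```text
t 5.28 pos [0.387  0.2938 0.0961] rpy [-179.7   -6.6   82. ] op 0.085 gf 0.0 
 -> row [-0.0023  0.0014  0.0381] | up10mm [ 1.15e-03 -5.00e-05 -9.93e-03] levelturn -2.38 yz -0.0048 xaxis [0.14 0.98 0.12]
```

```bash
python3 -m pendant '-0.001 0.001 0.015 0 0.085;-0.002 0.001 0.03 0 0.085;-0.002 0.001 0.038 0 0.085;-0.002 0.001 0.038 0 0.085' >/dev/null
python3 -m pendant '0 0 0 0 0.066;0 0 0 0 0.066;0 0 0 0 0.066;0 0 0 0 0.066' 25
python3 -c "
from h import *
go(.3885,.2957,.058)"
```

```text
time: 5.95
ee_pos: [0.3906, 0.299, 0.0641]
tcp_rot: [179.9, -6.9, 82.2]
wrist_force: [-1.3, -2.2, 8.0]
opening: 0.0687
grasp_force: 29.4
t 5.95 pos [0.3906 0.299  0.0641] rpy [179.9  -6.9  82.2] op 0.0687 gf 29.4 
 -> row [-0.0043 -0.0016  0.0056] | up10mm [ 1.21e-03  2.00e-05 -9.93e-03] levelturn 0.76 yz 0.0016 xaxis [0.13 0.98 0.12]
```

```bash
python3 -m pendant '0.0012 0 -0.01 0 0.066;0.0036 0 -0.03 0 0.066;0.006 0 -0.05 0 0.066;0.006 0 -0.05 0 0.066;0.006 0 -0.05 0 0.066' 30
python3 - <<'E'
from h import *
go(.3885,.2957,.11)
cv2.imwrite("pics/s2.png",bot.camera("side")[150:400,180:480]);cv2.imwrite("pics/s2.png",cv2.resize(cv2.imread("pics/s2.png"),(600,500)))
E
```

```text
time: 6.37
ee_pos: [0.3906, 0.2991, 0.114]
tcp_rot: [179.9, -6.9, 82.3]
wrist_force: [0.1, -1.2, -2.0]
opening: 0.0687
grasp_force: 35.1
t 6.37 pos [0.3906 0.2991 0.114 ] rpy [179.9  -6.9  82.3] op 0.0687 gf 35.1 
 -> row [-0.0041 -0.0016  0.0035] | up10mm [ 1.21e-03  2.00e-05 -9.93e-03] levelturn 0.86 yz 0.0018 xaxis [0.13 0.98 0.12]
```

View pics/s2.png

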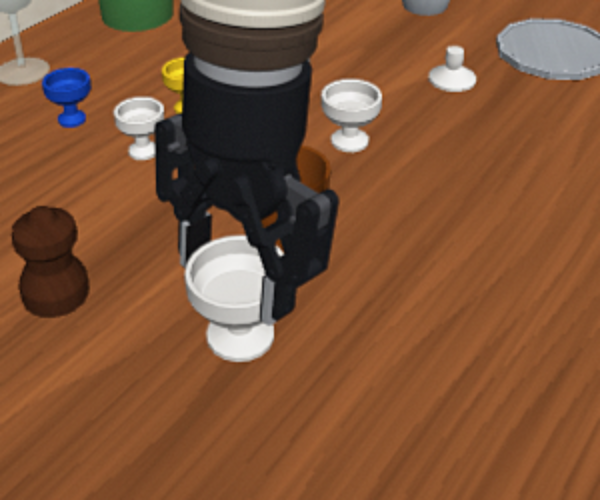

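It is gripped and upright, lifted with about 2 N of weight. Tips sit just below the band. Now I carry it to the salver.

```bash
python3 -m pendant '0.005 0 -0.04 0 0.066;0.01 0 -0.08 0 0.066;-0.01 0 -0.09 0 0.066;-0.04 0 -0.09 0 0.066;-0.08 0 -0.09 0 0.066' >/dev/null
python3 -c "
from h import *
print(bot.get_obs()['q'].round(1));go(.392,-.302,.2)"
```

```text
[ 25.6 -15.8 -16.5  85.5   5.7 123.4]
t 6.83 pos [0.3777 0.2096 0.1921] rpy [180.   -6.9  82.4] op 0.0686 gf 36.0 
 -> row [-0.5006  0.082  -0.0683] | up10mm [ 0.0012   0.      -0.00993] levelturn 0.06 yz 0.0001 xaxis [0.13 0.98 0.12]
```

```bash
python3 -m pendant '-0.035 0.006 -0.005 0 0.066;-0.07 0.012 -0.01 0 0.066;-0.105 0.017 -0.014 0 0.066;-0.14 0.023 -0.019 0 0.066;-0.175 0.029 -0.024 0 0.066' >/dev/null
python3 -m pendant '-0.035 0.006 -0.005 0 0.066;-0.07 0.012 -0.01 0 0.066;-0.105 0.017 -0.014 0 0.066;-0.14 0.023 -0.019 0 0.066;-0.14 0.023 -0.019 0 0.066' >/dev/null
python3 -c "
from h import *
print(bot.get_obs()['q'].round(1));go(.392,-.302,.2)"
```

```text
[-21.2 -14.5 -15.   91.2   6.6  76.8]
t 7.67 pos [ 0.3858 -0.1174  0.196 ] rpy [-179.9   -6.8   81.9] op 0.0687 gf 36.0 
 -> row [-0.1802  0.032  -0.0255] | up10mm [ 1.18e-03 -2.00e-05 -9.93e-03] levelturn -0.95 yz -0.002 xaxis [0.14 0.98 0.12]
```

```bash
python3 -m pendant '-0.04 0.007 -0.006 0 0.066;-0.08 0.014 -0.011 0 0.066;-0.12 0.021 -0.017 0 0.066;-0.15 0.027 -0.021 0 0.066;-0.15 0.027 -0.021 0 0.066' >/dev/null
python3 - <<'E'
from h import *
for n,r in (("scene",(168,176,226,220)),("side",(425,155,492,193))):
    im=cv2.imread(f"pics/{n}0.png");i=bot.camera_info(n);m,s,x0,y0=blob(im,r)
    cs,_=cv2.findContours(m.astype(np.uint8),0,1);q=max(cs,key=len)[:,0]+[x0,y0]
    P=np.array([plane(*ray(i,*a),.010)[:2] for a in q]);print(n,cv2.minEnclosingCircle(P.astype(np.float32)),cv2.fitEllipse(P.astype(np.float32)))
go(.392,-.302,.2)
E
```

```text
scene ((0.3975490629673004, -0.3066413104534149), 0.06985362619161606) ((0.3973303437232971, -0.3052840232849121), (0.13030436635017395, 0.13524091243743896), 93.35731506347656)
side ((0.39165812730789185, -0.2947249412536621), 0.07405103743076324) ((0.39000505208969116, -0.2960159182548523), (0.13136404752731323, 0.14394673705101013), 18.68194580078125)
t 8.08 pos [ 0.3924 -0.2704  0.1983] rpy [-179.9   -6.8   82. ] op 0.0685 gf 36.0 
 -> row [-0.0309  0.004  -0.0054] | up10mm [ 1.19e-03 -2.00e-05 -9.93e-03] levelturn -1.11 yz -0.0023 xaxis [0.14 0.98 0.12]
```

```bash
python3 -m pendant '-0.02 0.002 0.01 0 0.066;-0.03 0.002 0.04 0 0.066;-0.04 0.002 0.08 0 0.066;-0.04 0.002 0.083 0 0.066;-0.04 0.002 0.083 0 0.066' >/dev/null
python3 -m pendant '0 0 0 0 0.066'
python3 - <<'E'
from h import *
go(.394,-.301,.08)
E
```

```text
time: 8.58
ee_pos: [0.3908, -0.2957, 0.1142]
tcp_rot: [-180.0, -6.9, 82.3]
wrist_force: [0.1, -0.5, -0.1]
opening: 0.0686
grasp_force: 36.2
t 8.58 pos [ 0.3908 -0.2957  0.1142] rpy [-180.    -6.9   82.3] op 0.0686 gf 36.2 
 -> row [-0.0089  0.0039  0.0334] | up10mm [ 0.00119 -0.      -0.00993] levelturn -0.11 yz -0.0002 xaxis [0.13 0.98 0.12]
```

```bash
python3 -m pendant '-0.004 0.004 0.015 0 0.066;-0.009 0.004 0.03 0 0.066;-0.009 0.004 0.033 0 0.066;-0.009 0.004 0.033 0 0.066' >/dev/null
python3 -m pendant '-0.0002 0 0.002 0 0.066;-0.0005 0 0.004 0 0.066;-0.0007 0 0.006 0 0.066;-0.0007 0 0.006 0 0.066'
python3 - <<'E'
from h import *
go(.394,-.301,.07)
E
```

```text
time: 9.25
ee_pos: [0.394, -0.3017, 0.0736]
tcp_rot: [180.0, -6.8, 82.3]
wrist_force: [-0.7, -0.2, -2.0]
opening: 0.0687
grasp_force: 36.2
t 9.25 pos [ 0.394  -0.3017  0.0736] rpy [180.   -6.8  82.3] op 0.0687 gf 36.2 
 -> row [ 0.0002 -0.0001  0.0036] | up10mm [ 0.00119  0.      -0.00993] levelturn 0.09 yz 0.0002 xaxis [0.13 0.98 0.12]
```

```bash
python3 -m pendant '-0.0001 0 0.001 0 0.066;-0.0002 0 0.002 0 0.066;-0.0003 0 0.003 0 0.066;-0.0003 0 0.003 0 0.066' |grep -E "pos|wrist"
python3 -m pendant '-0.0001 0 0.001 0 0.066;-0.0001 0 0.001 0 0.066;-0.0001 0 0.001 0 0.066'|grep -E "pos|wrist"
```

```text
ee_pos: [0.3939, -0.3017, 0.0703]
wrist_force: [0.9, -0.4, -1.8]
ee_pos: [0.3939, -0.3017, 0.0702]
wrist_force: [-2.7, 0.9, 5.8]
```

```bash
python3 -m pendant '0 0 0 0 0.070;0 0 0 0 0.074;0 0 0 0 0.082;0 0 0 0 0.085;0 0 0 0 0.085'|grep -E "pos|wrist|open"
python3 -m pendant '0.0036 0 -0.03 0 0.085;0.0072 0 -0.06 0 0.085;0.012 0 -0.1 0 0.085;0.015 0 -0.13 0 0.085;0.015 0 -0.13 0 0.085'|grep -E "pos|wrist|open"
python3 - <<'E'
from h import *
import pickle
b=bot.camera_info("wrist");im=bot.camera("wrist");cv2.imwrite("pics/w3.png",im)
pickle.dump(b,open("pics/w3.pkl","wb"));go(.4915,-.0123,.2)
E
```

```text
ee_pos: [0.3939, -0.3016, 0.0692]
wrist_force: [0.3, -0.6, -0.3]
opening: 0.085
ee_pos: [0.3952, -0.3034, 0.2066]
wrist_force: [0.9, -1.0, 1.1]
opening: 0.0852
t 10.72 pos [ 0.3949 -0.3031  0.2036] rpy [179.7  -6.7  82.3] op 0.0852 gf 0.0 
 -> row [0.2987 0.0565 0.0389] | up10mm [ 1.16e-03  5.00e-05 -9.93e-03] levelturn 2.33 yz 0.0047 xaxis [0.13 0.98 0.12]
```

View pics/w3.png

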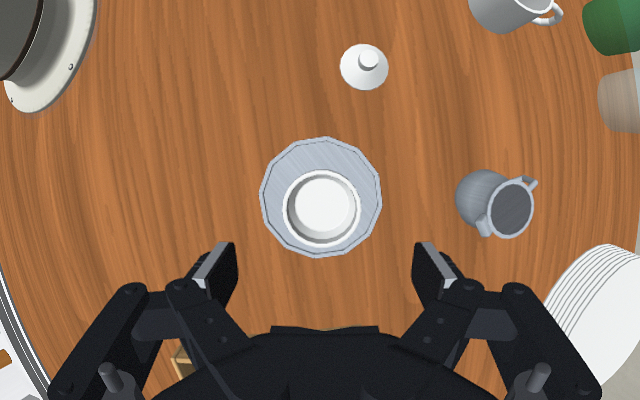

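The wrist view shows the coupe standing in the salver: salver outline about (321,197), coupe rim about (322,209), cover at (364,66).

Run:
```python
from h import *
import pickle
b=pickle.load(open("pics/w3.pkl","rb"));im=cv2.imread("pics/w3.png")
h=cv2.cvtColor(im,cv2.COLOR_BGR2HSV)
for p in((322,207),(322,247),(300,160),(286,210)):print(p,h[p[1],p[0]])
wcirc(im,b,321,197,.008,75); wcirc(im,b,322,209,.068,48,12,190)
wcirc(im,b,322,209,.045,34,12,235)
wcirc(im,b,364,66,.008,32)
```

```text
(322, 207) [ 90   2 244]
(322, 247) [103  10 225]
(300, 160) [106  28 203]
(286, 210) [ 90   6 157]
centre [ 0.3919 -0.3056] diam 0.1308 sd mm 0.72 px [320.4 197. ]
centre [ 0.3932 -0.3043] diam 0.0681 sd mm 0.29 px [321.2 208.3]
centre [ 0.3954 -0.3059] diam 0.0508 sd mm 1.54 px [324.5 206. ]
centre [ 0.4566 -0.1716] diam 0.0514 sd mm 0.37 px [363.7  66.8]
```

```bash
python3 -m pendant '0.04 0.008 0.005 1 0.085;0.08 0.015 0.01 1 0.085;0.12 0.023 0.016 1 0.085;0.16 0.03 0.021 1 0.085;0.2 0.038 0.026 1 0.085' >/dev/null
python3 -m pendant '0.04 0.008 0.005 0 0.085;0.08 0.015 0.01 0 0.085;0.11 0.02 0.014 0 0.085;0.11 0.02 0.014 0 0.085;0.11 0.02 0.014 0 0.085' >/dev/null
python3 - <<'E'
from h import *
b=bot.camera_info("wrist");im=bot.camera("wrist");cv2.imwrite("pics/w4.png",im)
K=b["mtx"];T=b["extrinsics"];c=T[:3,:3].T@(np.array([.4915,-.0123,.056])-T[:3,3]);n=np.hypot(c[0],c[1]);th=np.arctan2(n,c[2])
u,v=K[0,2]+K[0,0]*th*c[0]/n,K[1,2]+K[1,1]*th*c[1]/n;print(u,v)
c=wcirc(im,b,int(u),int(v),.056,50)
go(*c,.1);go(*c,.053)
E
```

```text
323.1582686463519 223.08119940528525
centre [ 0.4904 -0.0121] diam 0.0584 sd mm 0.41 px [321.8 222.2]
t 11.6 pos [ 0.495  -0.0006  0.1964] rpy [-179.8   -6.8   81.3] op 0.085 gf 0.0 
 -> row [-0.0234 -0.0024  0.0943] | up10mm [ 1.19e-03 -4.00e-05 -9.93e-03] levelturn -1.82 yz -0.0038 xaxis [0.15 0.98 0.12]
t 11.6 pos [ 0.495  -0.0006  0.1964] rpy [-179.8   -6.8   81.3] op 0.085 gf 0.0 
 -> row [-0.029  -0.0022  0.141 ] | up10mm [ 1.19e-03 -4.00e-05 -9.93e-03] levelturn -1.82 yz -0.0038 xaxis [0.15 0.98 0.12]
```

```bash
python3 -m pendant '-0.012 -0.0024 0.035 0 0.085;-0.02 -0.0024 0.07 0 0.08;-0.0234 -0.0024 0.094 0 0.08;-0.0234 -0.0024 0.094 0 0.08' >/dev/null
python3 -m pendant '0 0 0 0 0.08;0 0 0 0 0.08' >/dev/null
python3 -c "
from h import *
go(.4904,-.0121,.057)"
```

```text
t 12.1 pos [ 0.4914 -0.0132  0.1029] rpy [-180.    -6.9   81.2] op 0.0802 gf 0.0 
 -> row [-0.0046 -0.0011  0.0457] | up10mm [ 1.19e-03 -1.00e-05 -9.93e-03] levelturn -0.35 yz -0.0007 xaxis [0.15 0.98 0.12]
```

```bash
python3 -m pendant '-0.0015 -0.001 0.015 0 0.08;-0.003 -0.001 0.03 0 0.08;-0.0046 -0.001 0.045 0 0.08;-0.0046 -0.001 0.0457 0 0.08;-0.0046 -0.001 0.0457 0 0.08' >/dev/null
python3 -m pendant '0 0 0 0 0.055;0 0 0 0 0.055;0 0 0 0 0.055;0 0 0 0 0.055;0 0 0 0 0.055' 25
python3 -c "
from h import *
go(.4904,-.0121,.057)"
```

```text
time: 12.93
ee_pos: [0.4909, -0.0115, 0.0574]
tcp_rot: [180.0, -6.9, 81.3]
wrist_force: [-1.4, -1.4, 6.7]
opening: 0.0576
grasp_force: 25.9
t 12.93 pos [ 0.4909 -0.0115  0.0574] rpy [180.   -6.9  81.3] op 0.0576 gf 25.9 
 -> row [-0.0007 -0.0004  0.0003] | up10mm [ 0.00119  0.      -0.00993] levelturn 0.21 yz 0.0004 xaxis [0.15 0.98 0.12]
```

```bash
python3 -m pendant '0.0012 0 -0.01 0 0.055;0.006 0 -0.05 0 0.055;0.01 0 -0.09 0 0.055;0.014 0 -0.125 0 0.055;0.014 0 -0.125 0 0.055' 30 >/dev/null
python3 -c "
from h import *
go(.3937,-.3037,.19)"
```

```text
t 13.35 pos [ 0.4924 -0.0126  0.1897] rpy [179.5  -6.9  81.3] op 0.0575 gf 33.5 
 -> row [-0.3004 -0.0533 -0.0371] | up10mm [ 1.20e-03  8.00e-05 -9.93e-03] levelturn 4.0 yz 0.0084 xaxis [0.15 0.98 0.12]
```

```bash
python3 -m pendant '-0.035 -0.006 -0.004 0 0.055;-0.07 -0.012 -0.009 0 0.055;-0.11 -0.02 -0.014 0 0.055;-0.15 -0.027 -0.019 0 0.055;-0.19 -0.034 -0.024 0 0.055' >/dev/null
python3 -m pendant '-0.04 -0.007 -0.005 0 0.055;-0.075 -0.013 -0.009 0 0.055;-0.1 -0.018 -0.012 0 0.055;-0.11 -0.02 -0.013 0 0.055;-0.11 -0.02 -0.013 0 0.055' >/dev/null
python3 -m pendant '0 0 0 0 0.055;0 0 0 0 0.055' >/dev/null
python3 -c "
from h import *
go(.3937,-.3037,.135)"
```

```text
t 14.35 pos [ 0.3911 -0.3021  0.1825] rpy [-179.9   -6.9   81.3] op 0.0576 gf 33.5 
 -> row [-0.0069  0.0029  0.047 ] | up10mm [ 1.19e-03 -2.00e-05 -9.93e-03] levelturn -0.98 yz -0.002 xaxis [0.15 0.98 0.12]
```

```bash
python3 -m pendant '-0.0035 0.003 0.02 0 0.055;-0.007 0.003 0.035 0 0.055;-0.007 0.003 0.047 0 0.055;-0.007 0.003 0.047 0 0.055' >/dev/null
python3 -m pendant '0 0 0 0 0.055;0 0 0 0 0.055' >/dev/null
python3 - <<'E'
from h import *
b=bot.camera_info("wrist");im=bot.camera("wrist");cv2.imwrite("pics/w5.png",im)
go(.3937,-.3037,.105)
E
```

```text
t 14.9 pos [ 0.3939 -0.3046  0.1358] rpy [-179.9   -6.8   81.3] op 0.0576 gf 33.5 
 -> row [-0.0028 -0.0003  0.0307] | up10mm [ 1.18e-03 -1.00e-05 -9.93e-03] levelturn -0.48 yz -0.001 xaxis [0.15 0.98 0.12]
```

View pics/w5.png

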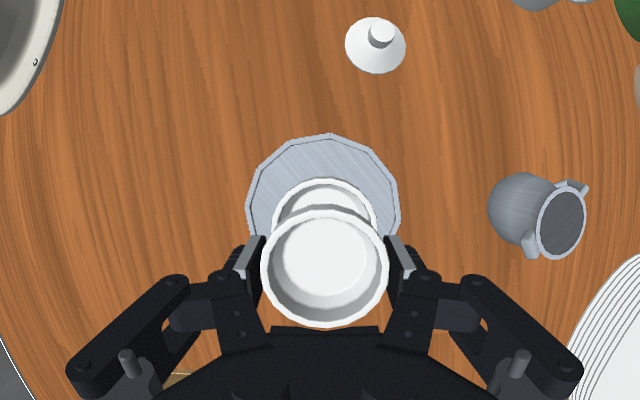

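The medium coupe hangs level at (325,268), in line with the large one at (324,~225). Lowering.

```bash
python3 -m pendant '-0.001 0 0.01 0 0.055;-0.002 0 0.02 0 0.055;-0.0028 0 0.028 0 0.055;-0.0028 0 0.0305 0 0.055;-0.0028 0 0.0305 0 0.055' |grep -E "pos|wrist"
python3 -m pendant '0 0 0.001 0 0.055;-0.0002 0 0.002 0 0.055;-0.0002 0 0.002 0 0.055;-0.0002 0 0.002 0 0.055' |grep -E "pos|wrist"
```

```text
ee_pos: [0.3931, -0.3036, 0.1032]
wrist_force: [0.1, -0.4, -1.0]
ee_pos: [0.3935, -0.3039, 0.1025]
wrist_force: [-2.5, 1.5, 4.7]
```

```bash
python3 -m pendant '0 0 0 0 0.06;0 0 0 0 0.063;0 0 0 0 0.068;0 0 0 0 0.07;0 0 0 0 0.07'|grep -E "pos|wrist|open"
python3 -m pendant '0.0024 0 -0.02 0 0.07;0.005 0 -0.04 0 0.07;0.01 0 -0.08 0 0.075;0.012 0 -0.1 0 0.08;0.012 0 -0.1 0 0.08'|grep -E "pos|wrist|open"
python3 - <<'E'
from h import *
b=bot.camera_info("wrist");im=bot.camera("wrist");cv2.imwrite("pics/w6.png",im)
K=b["mtx"];T=b["extrinsics"];c=T[:3,:3].T@(np.array([.393,-.304,.1])-T[:3,3]);n=np.hypot(c[0],c[1]);th=np.arctan2(n,c[2])
u,v=K[0,2]+K[0,0]*th*c[0]/n,K[1,2]+K[1,1]*th*c[1]/n;print(u,v)
wcirc(im,b,int(u),int(v),.101,50,12,150)
go(.64,.118,.2)
cv2.imwrite("pics/w6c.png",cv2.resize(im[120:300,230:420],(380,360)))
E
```

```text
ee_pos: [0.3935, -0.3039, 0.102]
wrist_force: [-0.2, 0.3, 0.6]
opening: 0.07
ee_pos: [0.3948, -0.3049, 0.2077]
wrist_force: [0.0, -0.2, -1.1]
opening: 0.0801
321.38478546855663 215.6903397418406
centre [ 0.3938 -0.3003] diam 0.0628 sd mm 1.24 px [321.8 209.9]
t 16.53 pos [ 0.3945 -0.3046  0.2052] rpy [179.9  -6.7  81.3] op 0.0796 gf 0.0 
 -> row [0.4513 0.1783 0.0587] | up10mm [ 1.17e-03  1.00e-05 -9.93e-03] levelturn 0.7 yz 0.0014 xaxis [0.15 0.98 0.12]
```

View pics/w6c.png

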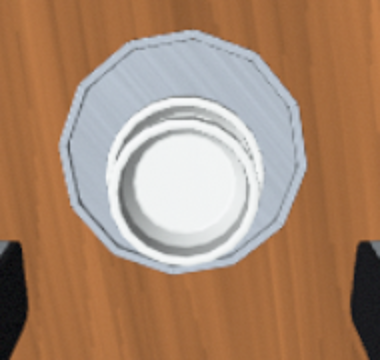

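The medium is nested: its rim centre at px (321.8,215.8) matches the predicted (321.4,215.7), so both coupes are at about (0.3933,-0.304). Next, the small one.

```bash
python3 -m pendant '0.037 0.0146 0.005 0 0.08;0.074 0.029 0.01 0 0.08;0.111 0.044 0.014 0 0.08;0.148 0.058 0.019 0 0.08;0.185 0.073 0.024 0 0.08' >/dev/null
python3 -m pendant '0.037 0.0146 0.005 0 0.08;0.074 0.029 0.01 0 0.08;0.111 0.044 0.014 0 0.08;0.148 0.058 0.019 0 0.08;0.185 0.073 0.024 0 0.08' >/dev/null
python3 -m pendant '0.037 0.0146 0.005 0 0.07;0.065 0.026 0.009 0 0.07;0.08 0.032 0.01 0 0.07;0.08 0.032 0.01 0 0.07;0.08 0.032 0.01 0 0.07' >/dev/null
python3 - <<'E'
from h import *
b=bot.camera_info("wrist");im=bot.camera("wrist");cv2.imwrite("pics/w7.png",im)
K=b["mtx"];T=b["extrinsics"];c=T[:3,:3].T@(np.array([.6517,.1184,.05])-T[:3,3]);n=np.hypot(c[0],c[1]);th=np.arctan2(n,c[2])
u,v=K[0,2]+K[0,0]*th*c[0]/n,K[1,2]+K[1,1]*th*c[1]/n;print(u,v)
c=wcirc(im,b,int(u),int(v),.05,40)
go(*c,.1);go(*c,.051)
E
```

```text
339.97171955680795 204.36635083645004
centre [0.6491 0.1194] diam 0.0472 sd mm 0.31 px [336.8 203.2]
t 17.83 pos [0.6381 0.1173 0.1972] rpy [-179.8   -6.8   81.2] op 0.07 gf 0.0 
 -> row [-0.0078  0.0109  0.0969] | up10mm [ 1.18e-03 -4.00e-05 -9.93e-03] levelturn -2.0 yz -0.0041 xaxis [0.15 0.98 0.12]
t 17.83 pos [0.6381 0.1173 0.1972] rpy [-179.8   -6.8   81.2] op 0.07 gf 0.0 
 -> row [-0.0136  0.0111  0.1455] | up10mm [ 1.18e-03 -4.00e-05 -9.93e-03] levelturn -2.0 yz -0.0041 xaxis [0.15 0.98 0.12]
```

View pics/w7.png

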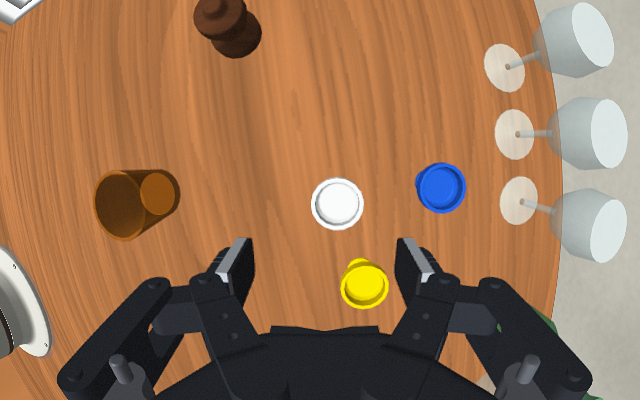

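The white small coupe is at (337,203), between blue (441,188) and yellow (365,285). The fingers close between them with room to spare.

```bash
python3 -m pendant '-0.003 0.011 0.04 0 0.065;-0.006 0.011 0.075 0 0.065;-0.008 0.011 0.097 0 0.065;-0.008 0.011 0.097 0 0.065' >/dev/null
python3 -m pendant '0 0 0 0 0.065;0 0 0 0 0.065' >/dev/null
python3 -c "
from h import *
go(.6493,.1192,.051)"
```

```text
t 18.33 pos [0.6503 0.1187 0.1033] rpy [-180.    -6.9   81.2] op 0.0648 gf 0.0 
 -> row [-0.006  -0.0011  0.052 ] | up10mm [ 0.0012  -0.      -0.00993] levelturn -0.06 yz -0.0001 xaxis [0.15 0.98 0.12]
```

```bash
python3 -m pendant '-0.002 -0.001 0.018 0 0.065;-0.004 -0.001 0.036 0 0.065;-0.006 -0.001 0.05 0 0.065;-0.006 -0.001 0.052 0 0.065;-0.006 -0.001 0.052 0 0.065' >/dev/null
python3 -m pendant '0 0 0 0 0.044;0 0 0 0 0.044;0 0 0 0 0.044;0 0 0 0 0.044;0 0 0 0 0.044' 25
python3 -c "
from h import *
go(.6493,.1192,.051)"
```

```text
time: 19.17
ee_pos: [0.6498, 0.1199, 0.0513]
tcp_rot: [179.9, -6.9, 81.3]
wrist_force: [-2.0, -0.9, 6.3]
opening: 0.047
grasp_force: 25.5
t 19.17 pos [0.6498 0.1199 0.0513] rpy [179.9  -6.9  81.3] op 0.047 gf 25.5 
 -> row [-0.0008 -0.0004  0.0002] | up10mm [ 1.20e-03  1.00e-05 -9.93e-03] levelturn 0.45 yz 0.0009 xaxis [0.15 0.98 0.12]
```

```bash
python3 -m pendant '0.0012 0 -0.01 0 0.044;0.006 0 -0.05 0 0.044;0.01 0 -0.09 0 0.044;0.014 0 -0.13 0 0.044;0.018 0 -0.15 0 0.044' 30 >/dev/null
python3 -c "
from h import *
go(.3936,-.3035,.21)"
```

```text
t 19.58 pos [0.6498 0.1196 0.2068] rpy [179.8  -7.   81.3] op 0.0466 gf 31.6 
 -> row [-0.4534 -0.1888 -0.0593] | up10mm [ 1.21e-03  4.00e-05 -9.93e-03] levelturn 1.94 yz 0.0041 xaxis [0.15 0.98 0.12]
```

```bash
python3 -m pendant '-0.037 -0.0154 -0.005 0 0.044;-0.074 -0.031 -0.01 0 0.044;-0.111 -0.046 -0.015 0 0.044;-0.148 -0.062 -0.019 0 0.044;-0.185 -0.077 -0.024 0 0.044' >/dev/null
python3 -m pendant '-0.037 -0.0154 -0.005 0 0.044;-0.074 -0.031 -0.01 0 0.044;-0.111 -0.046 -0.015 0 0.044;-0.148 -0.062 -0.019 0 0.044;-0.185 -0.077 -0.024 0 0.044' >/dev/null
python3 -m pendant '-0.03 -0.0125 -0.004 0 0.044;-0.05 -0.021 -0.007 0 0.044;-0.065 -0.027 -0.008 0 0.044;-0.065 -0.027 -0.008 0 0.044;-0.065 -0.027 -0.008 0 0.044' >/dev/null
python3 -c "
from h import *
go(.3936,-.3035,.165)"
```

```text
t 20.83 pos [ 0.4033 -0.2867  0.2049] rpy [-179.9   -6.8   81.1] op 0.0463 gf 31.6 
 -> row [-0.0227 -0.0069  0.0375] | up10mm [ 1.19e-03 -2.00e-05 -9.93e-03] levelturn -0.72 yz -0.0015 xaxis [0.15 0.98 0.12]
```

```bash
python3 -m pendant '-0.015 -0.005 0.012 0 0.044;-0.0227 -0.0069 0.025 0 0.044;-0.0227 -0.0069 0.0375 0 0.044;-0.0227 -0.0069 0.0375 0 0.044' >/dev/null
python3 -m pendant '0 0 0 0 0.044;0 0 0 0 0.044' >/dev/null
python3 -c "
from h import *
go(.3936,-.3035,.134)
cv2.imwrite('pics/w8.png',bot.camera('wrist')[120:360,200:460])"
```

```text
t 21.33 pos [ 0.3944 -0.3025  0.1652] rpy [-179.9   -6.8   81.3] op 0.0463 gf 31.6 
 -> row [-0.0048 -0.0006  0.0309] | up10mm [ 1.19e-03 -1.00e-05 -9.93e-03] levelturn -0.64 yz -0.0013 xaxis [0.15 0.98 0.12]
```

View pics/w8.png

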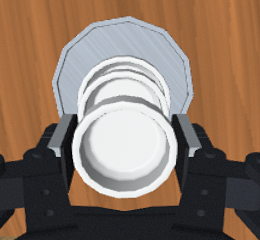

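The small coupe is level at crop (125,148) and in line with the stack below. Lowering.

```bash
python3 -m pendant '-0.002 -0.0006 0.01 0 0.044;-0.003 -0.0006 0.02 0 0.044;-0.0045 -0.0006 0.028 0 0.044;-0.0048 -0.0006 0.0309 0 0.044;-0.0048 -0.0006 0.0309 0 0.044' |grep -E "pos|wrist"
python3 -m pendant '0 0 0.001 0 0.044;-0.0002 0 0.002 0 0.044;-0.0002 0 0.002 0 0.044;-0.0002 0 0.002 0 0.044' |grep -E "pos|wrist"
```

```text
ee_pos: [0.3929, -0.3039, 0.1325]
wrist_force: [-0.2, 0.5, -0.9]
ee_pos: [0.3931, -0.3041, 0.1323]
wrist_force: [-3.0, 2.1, 14.6]
```

```bash
python3 -m pendant '0 0 -0.001 0 0.048;0 0 -0.001 0 0.051;0 0 -0.001 0 0.055;0 0 -0.001 0 0.058;0 0 -0.001 0 0.058'|grep -E "pos|wrist|open"
python3 -m pendant '0.0024 0 -0.02 0 0.058;0.005 0 -0.04 0 0.058;0.01 0 -0.08 0 0.06;0.012 0 -0.1 0 0.06;0.012 0 -0.1 0 0.06'|grep -E "pos|wrist|open"
python3 - <<'E'
from h import *
b=bot.camera_info("wrist");im=bot.camera("wrist");cv2.imwrite("pics/w9.png",im)
K=b["mtx"];T=b["extrinsics"];c=T[:3,:3].T@(np.array([.3930,-.3045,.131])-T[:3,3]);n=np.hypot(c[0],c[1]);th=np.arctan2(n,c[2])
u,v=K[0,2]+K[0,0]*th*c[0]/n,K[1,2]+K[1,1]*th*c[1]/n;print(u-230,v-120)
go(.4568,-.1716,.2)
cv2.imwrite("pics/w9c.png",cv2.resize(im[120:300,230:420],(380,360)))
E
```

```text
ee_pos: [0.3929, -0.3039, 0.1315]
wrist_force: [0.5, 1.4, -0.0]
opening: 0.0579
ee_pos: [0.3942, -0.3049, 0.2373]
wrist_force: [0.3, -0.2, -0.4]
opening: 0.0599
92.35360030818816 96.63211130866242
t 23.02 pos [ 0.3939 -0.3047  0.2348] rpy [179.9  -6.7  81.3] op 0.0599 gf 0.0 
 -> row [0.136  0.0419 0.0511] | up10mm [ 1.17e-03  1.00e-05 -9.93e-03] levelturn 0.51 yz 0.001 xaxis [0.15 0.98 0.12]
```

View pics/w9c.png

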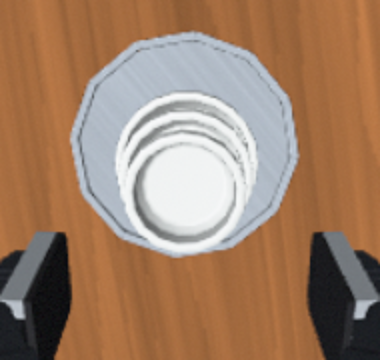

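The small coupe is nested concentrically (predicted (92,97), seen about (92,99) in the half-scale crop). Now the cover.

```bash
python3 -m pendant '0.034 0.01 0.002 0 0.05;0.068 0.021 0.01 0 0.05;0.1 0.031 0.025 0 0.05;0.13 0.04 0.05 0 0.05;0.13 0.04 0.051 0 0.05' >/dev/null
python3 -m pendant '0 0 0 0 0.05;0 0 0 0 0.05' >/dev/null
python3 - <<'E'
from h import *
b=bot.camera_info("wrist");im=bot.camera("wrist")
K=b["mtx"];T=b["extrinsics"];c=T[:3,:3].T@(np.array([.4568,-.1716,.008])-T[:3,3]);n=np.hypot(c[0],c[1]);th=np.arctan2(n,c[2])
u,v=K[0,2]+K[0,0]*th*c[0]/n,K[1,2]+K[1,1]*th*c[1]/n;print(u,v)
wcirc(im,b,int(u),int(v),.008,45)
x,y=int(u)-95,int(v)-90;print("crop origin",x,y)
cv2.imwrite("pics/w10.png",cv2.resize(im[y:y+180,x:x+190],(570,540)))
c=T[:3,:3].T@(np.array([.4568,-.1716,.044])-T[:3,3]);n=np.hypot(c[0],c[1]);th=np.arctan2(n,c[2])
print("knob top pred in crop",3*(K[0,2]+K[0,0]*th*c[0]/n-x),3*(K[1,2]+K[1,1]*th*c[1]/n-y))
go(.4568,-.1736,.1);go(.4568,-.1736,.052)
E
```

```text
328.07042244132316 193.79215102391436
centre [ 0.4567 -0.1719] diam 0.0515 sd mm 0.32 px [328.  193.7]
crop origin 233 103
knob top pred in crop 286.2452330599784 290.6769586611173
t 23.65 pos [ 0.453  -0.177   0.1972] rpy [-179.8   -6.8   81.2] op 0.0501 gf 0.0 
 -> row [-0.0076  0.0035  0.097 ] | up10mm [ 1.19e-03 -3.00e-05 -9.93e-03] levelturn -1.31 yz -0.0027 xaxis [0.15 0.98 0.12]
t 23.65 pos [ 0.453  -0.177   0.1972] rpy [-179.8   -6.8   81.2] op 0.0501 gf 0.0 
 -> row [-0.0133  0.0036  0.1446] | up10mm [ 1.19e-03 -3.00e-05 -9.93e-03] levelturn -1.31 yz -0.0027 xaxis [0.15 0.98 0.12]
```

View pics/w10.png

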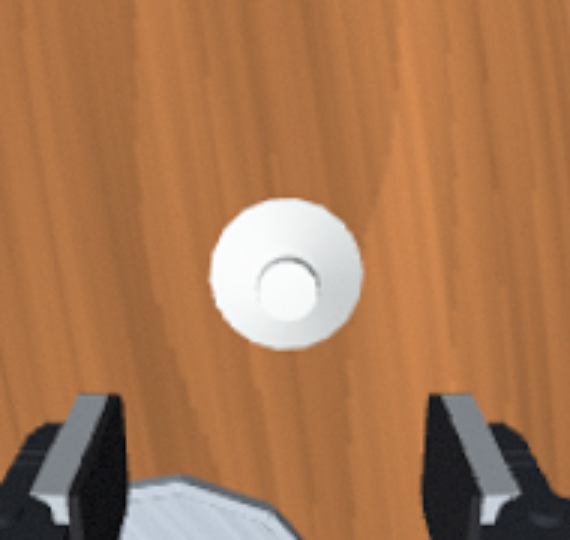

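The knob top is at crop (288,290), predicted (286,291), so the cover is at (0.4567,-0.1718). Descending.

```bash
python3 -m pendant '-0.003 0.0035 0.04 0 0.045;-0.006 0.0035 0.075 0 0.045;-0.0076 0.0035 0.097 0 0.045;-0.0076 0.0035 0.097 0 0.045' >/dev/null
python3 -m pendant '0 0 0 0 0.045;0 0 0 0 0.045' >/dev/null
python3 -c "
from h import *
go(.4568,-.1736,.052)"
```

```text
t 24.15 pos [ 0.4577 -0.1741  0.1021] rpy [-180.    -6.8   81.2] op 0.0449 gf 0.0 
 -> row [-0.0056 -0.0009  0.0498] | up10mm [ 0.00119 -0.      -0.00993] levelturn -0.05 yz -0.0001 xaxis [0.15 0.98 0.12]
```

```bash
python3 -m pendant '-0.002 -0.0009 0.017 0 0.045;-0.004 -0.0009 0.034 0 0.045;-0.0055 -0.0009 0.047 0 0.045;-0.0056 -0.0009 0.0498 0 0.045;-0.0056 -0.0009 0.0498 0 0.045' >/dev/null
python3 -m pendant '0 0 0 0 0.035;0 0 0 0 0.028;0 0 0 0 0.018;0 0 0 0 0.016;0 0 0 0 0.016' 22
python3 -m pendant '0 0 0 0 0.016;0 0 0 0 0.016'
python3 -c "
from h import *
go(.4568,-.1736,.052)"
```

```text
time: 24.98
ee_pos: [0.4568, -0.1729, 0.0515]
tcp_rot: [-180.0, -6.8, 81.2]
wrist_force: [-1.2, -0.9, 6.2]
opening: 0.0182
grasp_force: 21.4
time: 25.15
ee_pos: [0.4568, -0.1729, 0.0515]
tcp_rot: [-180.0, -6.8, 81.2]
wrist_force: [-0.9, -0.3, 5.6]
opening: 0.0181
grasp_force: 21.4
t 25.15 pos [ 0.4568 -0.1729  0.0515] rpy [-180.    -6.8   81.2] op 0.0181 gf 21.4 
 -> row [-0.0006  0.0001 -0.0006] | up10mm [ 0.00119 -0.      -0.00993] levelturn -0.14 yz -0.0003 xaxis [0.15 0.98 0.12]
```

```bash
python3 -m pendant '0.0012 0 -0.01 0 0.016;0.005 0 -0.04 0 0.016;0.01 0 -0.08 0 0.016;0.015 0 -0.12 0 0.016;0.02 0 -0.165 0 0.016' 28 
python3 -c "
from h import *
go(.393,-.3056,.222)"
```

```text
time: 25.57
ee_pos: [0.4559, -0.1721, 0.2151]
tcp_rot: [-179.9, -6.9, 81.2]
wrist_force: [0.9, 0.2, -1.8]
opening: 0.0179
grasp_force: 27.5
t 25.57 pos [ 0.4559 -0.1721  0.2151] rpy [-179.9   -6.9   81.2] op 0.0179 gf 27.5 
 -> row [-0.1397 -0.0419 -0.0237] | up10mm [ 1.19e-03 -2.00e-05 -9.93e-03] levelturn -1.15 yz -0.0024 xaxis [0.15 0.98 0.12]
```

```bash
python3 -m pendant '-0.03 -0.009 -0.005 0 0.016;-0.065 -0.0195 -0.011 0 0.016;-0.1 -0.03 -0.017 0 0.016;-0.1397 -0.0419 -0.02 0 0.016;-0.1397 -0.0419 -0.02 0 0.016' >/dev/null
python3 -m pendant '0 0 0 0 0.016;0 0 0 0 0.016' >/dev/null
python3 -c "
from h import *
go(.393,-.3056,.195)
im=bot.camera('side')[80:230,350:550];cv2.imwrite('pics/s11.png',cv2.resize(im,(600,450)))"
```

```text
t 26.15 pos [ 0.3936 -0.3055  0.2165] rpy [-179.9   -6.9   81.2] op 0.0181 gf 27.6 
 -> row [-0.0028 -0.0005  0.0213] | up10mm [ 1.19e-03 -2.00e-05 -9.93e-03] levelturn -0.97 yz -0.002 xaxis [0.15 0.98 0.12]
```

View pics/s11.png

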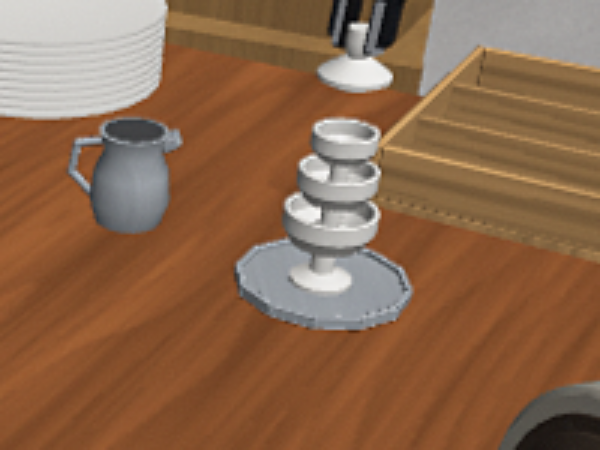

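```bash
python3 -m pendant '-0.001 -0.0005 0.007 0 0.016;-0.002 -0.0005 0.014 0 0.016;-0.0028 -0.0005 0.0213 0 0.016;-0.0028 -0.0005 0.0213 0 0.016' >/dev/null
python3 -m pendant '0 0 0 0 0.016;0 0 0 0 0.016' >/dev/null
python3 - <<'E'
from h import *
i=bot.camera_info("side");T=i["extrinsics"]
for z in(.006,.068,.101,.131,.17):
    p=i["mtx"]@(T[:3,:3].T@(np.array([.393,-.3045,z])-T[:3,3]));p/=p[2];print(z,3*(p[0]-350),3*(p[1]-80))
go(.393,-.3056,.178)
E
```

```text
0.006 319.9631228508432 279.27605446034204
0.068 332.24425750358625 206.96264275947587
0.101 339.1050392154595 166.5651919905705
0.131 345.5504186635861 128.61370047292286
0.17 354.24237467083356 77.43398369508283
t 26.7 pos [ 0.3932 -0.3054  0.1944] rpy [-179.9   -6.9   81.3] op 0.0179 gf 27.6 
 -> row [-0.0022 -0.0001  0.0163] | up10mm [ 1.19e-03 -2.00e-05 -9.93e-03] levelturn -1.16 yz -0.0024 xaxis [0.15 0.98 0.12]
```

The stack's apparent lean in the side view is perspective; the projected axis runs (320,279) to (346,129), just as seen. Lowering the cover.

```bash
python3 -m pendant '-0.0007 0 0.005 0 0.016;-0.0014 0 0.01 0 0.016;-0.002 0 0.014 0 0.016;-0.0022 0 0.0155 0 0.016;-0.0022 0 0.0155 0 0.016' |grep -E "pos|wrist"
python3 -m pendant '0 0 0.001 0 0.016;-0.0002 0 0.0015 0 0.016;-0.0002 0 0.0015 0 0.016' |grep -E "pos|wrist"
```

```text
ee_pos: [0.3928, -0.3058, 0.1781]
wrist_force: [0.2, 0.2, -1.0]
ee_pos: [0.393, -0.306, 0.1773]
wrist_force: [0.3, -0.4, -0.7]
```

```bash
python3 -m pendant '0 0 0.0008 0 0.016;0 0 0.0008 0 0.016;0 0 0.0008 0 0.016' |grep -E "pos|wrist"
python3 -m pendant '0 0 0.0006 0 0.016;0 0 0.0006 0 0.016' |grep -E "pos|wrist"
```

```text
ee_pos: [0.3931, -0.3059, 0.1766]
wrist_force: [-0.4, 0.8, -0.4]
ee_pos: [0.3932, -0.306, 0.1765]
wrist_force: [0.1, -1.0, 4.6]
```

Contact at the expected 0.1765. Releasing.

```bash
python3 -m pendant '0 0 0 0 0.02;0 0 0 0 0.024;0 0 0 0 0.03;0 0 0 0 0.036;0 0 0 0 0.04'|grep -E "pos|wrist|open"
python3 -m pendant '0.0024 0 -0.02 0 0.04;0.005 0 -0.04 0 0.04;0.01 0 -0.08 0 0.05;0.012 0 -0.1 0 0.05;0.012 0 -0.1 0 0.05'|grep -E "pos|wrist|open"
python3 -m pendant '0 0 0 0 0.05;0 0 0 0 0.05;0 0 0 0 0.05;0 0 0 0 0.05;0 0 0 0 0.05' >/dev/null
python3 - <<'E'
from h import *
a=cv2.resize(bot.camera('side')[80:230,350:550],(400,300));b=cv2.resize(bot.camera('scene')[120:240,120:280],(400,300));cv2.imwrite('pics/f.png',np.hstack([a,b]))
i=bot.camera_info("side");T=i["extrinsics"]
for z in(.131,.169):
    p=i["mtx"]@(T[:3,:3].T@(np.array([.393,-.3045,z])-T[:3,3]));p/=p[2];print(z,2*(p[0]-350),2*(p[1]-80))
E
```

```text
ee_pos: [0.393, -0.3058, 0.1757]
wrist_force: [0.4, 0.8, -0.0]
opening: 0.0399
ee_pos: [0.394, -0.3065, 0.2813]
wrist_force: [1.3, -0.3, -0.1]
opening: 0.0496
0.131 230.36694577572405 85.74246698194858
0.169 236.0099480161722 52.51550906798238
```

View pics/f.png

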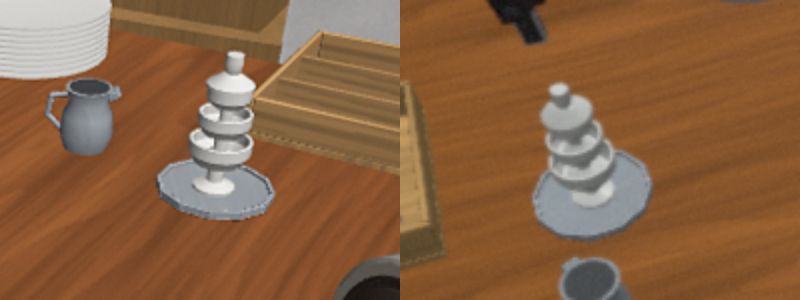

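The whole stack stands with the cover seated: knob top at (235,53), predicted (236,52.5). The gripper is clear, so I'm handing in.

```bash
python3 -c "
from workcell import bot
print(bot.job_done())"
```

```text
the job is handed in; nothing more can be done
None
```

The dessert service is stacked on the salver in order with the cover seated; final pictures show it upright and centred, bystanders were never approached, and it was handed in at about 28 s (no verdict returned).

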